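# Fit the volume knob and set it to the yellow dot

## Robot

A 6-joint arm with a two-finger parallel gripper is mounted at the origin on the work surface. World frame = base frame: x ahead of the robot, y to its left, z up, the work surface at z = 0. Lengths are in m, angles in rad, forces in N, time in s.
With the tool pointing down it reaches from about 0.35 to 0.775 m from the base axis. Payload 7.3 kg.
Tool frame: the origin (TCP) lies between the finger pads; the fingertips stand 8 mm ahead of it and the grasp point (between the pads) lies 11 mm behind it (robot.nose_length is the distance from the TCP to the fingertips, in m); z points along the fingers, y is the line along which they close (so a half turn about z gives the same grasp; the last joint's range is limited). The gripper opens to 92 mm and grips with 3 to 60 N. Pads are 19 mm wide; open, the fingers measure 130 mm over their backs; the gripper's body (75 mm by 190 mm) begins 47 mm behind the grasp point.
Start: joints at [0.983, 0.342, 1.524, -0, 1.275, -0.146], TCP at [0.224, 0.475, 0.235] pointing down, gripper open.
Joint ranges: [-2.53, 2.53], [-0.77, 2.02], [0.04, 2.7], [-1, 4.14], [0.28, 2.66], [-3.11, 3.11]. Speed limits (rad/s): [2.57, 2.57, 3.14, 3.14, 3.14, 3.14].

## Interface

Orientations are given as [roll, pitch, yaw] about the fixed x, y, z axes, in that order (R = Rz(yaw) Ry(pitch) Rx(roll)).
In Python, from cell import robot gives the robot as it stands. The module is installed in compiled form; this text tells all that it offers.
- The arm moves only by the shell command python3 -m jog 'ROWS' [FORCE]. ROWS is JSON, a list that holds one entry, the list of rows, each a list of 5 numbers: the gripper's target within -1 to 1 (fully open at 1, half-way at 0, shut at -1), then the shift along the tool's x, y, z in m, then the turn about the tool's z in rad. A call has 1 to 5 rows; each row is the pose to reach, as a shift and turn from the pose commanded when the call began, along the tool's axes at that moment; what a row does not reach only later rows make up. A row lasts 1/12 s, in which the tool goes at most 41.7 mm and 7.16 degrees, less where a joint would pass 70% of its speed; a pose out of reach is approached as far as the arm can. A call with a gripper value outside its range is refused whole. The fingers move at their own pace and stop on an object; FORCE is the grip in N (left out, the last holds). Time passes only in rows, so rows that repeat a pose let the fingers close. It gives the time, the measured TCP pose, the force, the opening and the grip force at its end, in the units of the state.
- robot.observe(): the state, without advancing time (a new reading comes with each control period).
- robot.read_camera(name): name is "scene" or "top" or "wrist"; returns the picture (420x560x3 uint8, red, green, blue); there is no depth.
- robot.camera_model(name): a dict with "camera_matrix" (3x3 intrinsics, pixels), "position" and "attitude" of the camera in the world; the wrist camera has in their place "mount" (4x4, takes a point from camera to tool coordinates, whose origin is the TCP and whose axes are the flange's). Camera axes: x right, y down, z forward; pixel columns grow to the right and rows downward; lengths in m; the calibration is good to about 2 mm. A picture is of the moment at which its call begins: read the wrist's pose just before it. camera_model takes no time and is no camera call.
- robot.hand_in(): hands the job in; it is judged then, once.
The state is a dict: "time": time; "qpos": joint angles; "qvel": joint speeds; "joint_efforts": joint torques, N m; "tool_pos": TCP position; "tool_rot": TCP orientation; "contact_force": force on the tool from outside, world axes, zero at the start; "torque": the same for the moment, N m; "opening": finger opening in m; "grip_force": force on a finger pad.
Only numpy, scipy, OpenCV 4.12 (cv2) and the standard library are available. Lean on these libraries where they do the work, as an engineer would, in place of code of your own. Each camera call takes 0.05 s, during which the arm holds its last target. There are 200 camera calls.

## Task

Fit the blue knob onto the bare keyed shaft on the sloping panel of the black desktop volume controller: press it on and keep turning it until the key finds its slot and it drops fully home on its hub. Then, with the knob, turn the dial clockwise until its orange line points at the yellow dot, let go and move clear. Leave the other things on the desk where they are.

Things in the scene. Friction and masses are not known exactly. Their poses are not given: they have to be found in the camera images.
- knob_mid (a point): Blue knob, 40 mm across, 36 mm tall, about 60 g, standing upright on the desk; grip it across its round side. This point is on its axis half-way up, 18 mm above its underside. z runs along the axis towards the closed top; x points to the white line on its top and side.
- knob_bore (a point): The knob's bore: centre of its mouth, on the underside; axes as knob_mid. Round, 12.4 mm across and 24 mm deep, with one key slot 7 mm wide reaching 13 mm from the axis under the white line (+x). The knob fits only one way round.
- seat (a point): On the shaft's axis, on top of the dark 24 mm hub where the knob's underside rests when home (knob_mid is then 18 mm along +z and the knob's x agrees with this x to about 8 degrees). z points out along the shaft, square to the panel, 30 degrees from vertical, leaning to the robot's side; x points along the orange line and the key, turning with the dial.
- shaft_tip (a point): Tip of the brass shaft, on its axis, 21 mm above the seat; axes as seat. The shaft is 10 mm round with a rounded nose; on its x side a key 5 mm wide reaches 11 mm from the axis and up to 11 mm above the seat. With the key out of line the knob slips over the nose and stops on the key, 11 mm short of home.
- dial (a joint): Angle of the shaft, hub and 60 mm aluminium dial disc (4 mm above the panel, 5 mm below the hub top), which turn together, rad. 0: the orange line points at the yellow dot, straight up the slope. Grows clockwise, looking onto the panel; negative at the start. Stops at -1.7 and 1.0. Stiff: it takes about 0.15 N m and stays where it is left; light pushing and turning on top of the key does not move it.
- controller: Black wedge-shaped desktop volume controller, fixed to the desk. Origin under its centre on the desk. Its footprint is 160 mm along its x (front, the low side, at -x) by 190 mm along its y. The panel is a plane 176 mm up the slope by 190 mm wide, rising 30 degrees from front (31 mm high) to back (119 mm high); its centre, on the shaft's axis, is 75 mm above the origin. The yellow dot lies 41 mm up the slope from the shaft's axis.
- screwdriver: screwdriver, 170 mm long, lying on the desk along its own x; origin under it on the desk. Bystander.
- mug: white mug, 80 mm across, 95 mm tall, handle at its +y; origin at the centre of its underside. Bystander.
- old_knob: the worn old knob, a plain small grey cone 28 mm across and 18 mm tall, not to be used; origin at the centre of its underside. Bystander.
- tape: clear roll of tape lying flat, 72 mm across, 19 mm tall; origin at the centre of its underside. Bystander.
- notes: yellow block of sticky notes, 76 x 76 x 25 mm; origin at the centre of its underside. Bystander.
- mouse: black computer mouse, 105 mm along its x, 60 mm wide, 28 mm tall; origin at the centre of its underside. Bystander.
There are look-alikes about, which are no part of the job. Leave any green or pink look-alike of the part that bears knob_mid alone.

How it is judged:
On the way, in this order (a step that is already met when the one before it is completed fails the run):
1. the knob is fully home on the keyed shaft (z of knob_mid in the frame of seat between 0.014 and 0.0205 m and x of knob_mid in the frame of seat between -0.004 and 0.004 m and y of knob_mid in the frame of seat between -0.004 and 0.004 m and angle between the z axis of knob_mid and the z axis of seat, either way round below 0.15 rad and angle between the x axis of knob_mid and the x axis of seat, either way round below 0.3 rad), for 0.2 s.
2. with the knob on, the dial's orange line is at the yellow dot (all of step 1 and value of joint dial between -0.14 and 0.14 rad), for 0.2 s.
At the end, for the whole second after the job is handed in: The knob is let go and at rest on the keyed shaft, within 2.5 mm of fully home and 4 mm of its axis, square to 8 degrees; the orange line points at the yellow dot to within 0.14 rad (8 degrees); no bystander has moved over 30 mm (all of step 2 and linear speed of knob below 0.02 m/s); the robot touches nothing.
It fails at once if a bystander is moved by more than 30 mm (distance of any of screwdriver, mug, old_knob, tape, notes, mouse from where it was at the start of the episode above 0.03 m).
It also fails if it takes over 45 s, if anything falls off the work surface, if the arm or the gripper's body presses on something with over 40 N, if the wrist force passes 120 N, or if a joint passes its speed limit or range.

## Working session

There is one attempt and no reset: what is moved stays moved. The work goes in short steps, Python scripts to look and compute and a shell command to move; the robot and the scene stay as the last step left them, time stands still between calls to the robot, and variables do not carry over. Pictures are saved under pics/ and viewed, at most 10 in all, crops included, and the job is handed in when it is done.

```bash
mkdir -p pics; python3 - <<'E'
from cell import robot
import cv2
for n in("scene","top"):
    im=robot.read_camera(n); cv2.imwrite(f"pics/{n}0.png",im[:,:,::-1])
    m=robot.camera_model(n); print(n,m)
print(robot.camera_model("wrist"))
print(robot.observe())
E
```

```text
scene {'camera_matrix': array([[396.74520506,   0.        , 269.96677757],
       [  0.        , 396.74520506, 211.38983712],
       [  0.        ,   0.        ,   1.        ]]), 'position': array([ 1.24832869, -0.01592906,  0.77035894]), 'attitude': array([-2.35181729,  0.00774302,  1.54928556])}
top {'camera_matrix': array([[455.39128427,   0.        , 283.14847756],
       [  0.        , 455.39128427, 214.73497971],
       [  0.        ,   0.        ,   1.        ]]), 'position': array([ 0.43712836, -0.02508882,  1.2662483 ]), 'attitude': array([-3.02026372, -0.00613879, -1.54563377])}
{'camera_matrix': array([[345.34312711,   0.        , 281.15670716],
       [  0.        , 345.34312711, 209.80280186],
       [  0.        ,   0.        ,   1.        ]]), 'mount': array([[ 7.67868429e-04, -9.50928065e-01, -3.09411095e-01,
         8.33597719e-02],
       [ 9.99999705e-01,  7.38038028e-04,  2.13460763e-04,
         4.94789941e-05],
       [ 2.53713244e-05, -3.09411168e-01,  9.50928351e-01,
        -1.49854470e-01],
       [ 0.00000000e+00,  0.00000000e+00,  0.00000000e+00,
         1.00000000e+00]])}
{'time': 0.1, 'qpos': array([ 9.82983276e-01,  3.42634655e-01,  1.52487759e+00, -7.08984787e-06,
        1.27538108e+00, -1.46000201e-01]), 'qvel': array([-0.00132326, -0.00313689, -0.00169109,  0.00067945, -0.00284281,
       -0.00032897]), 'joint_efforts': array([ 9.01067688e-04, -4.32002771e+01, -2.44698143e+01,  7.18910736e-02,
        5.25475480e-02, -2.54363391e-05]), 'tool_pos': array([0.22427756, 0.47432198, 0.23413931]), 'tool_rot': array([-3.14030484e+00, -1.82515686e-04,  2.69978176e+00]), 'contact_force': array([ 0.36407479, -0.07357524, -0.6809713 ]), 'torque': array([ 0.05975653, -0.00581188, -0.03065104]), 'grip_force': 0.0, 'opening': 0.09139364743755998}
```

View pics/top0.png

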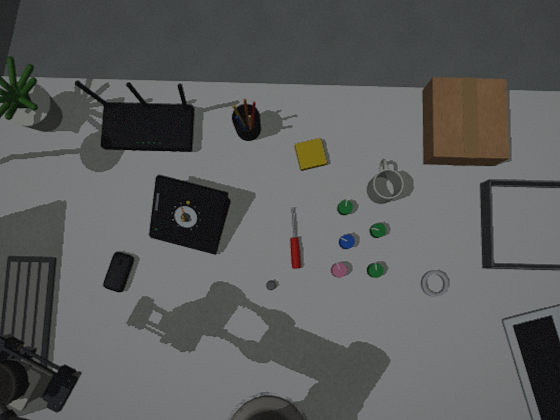

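View pics/scene0.png

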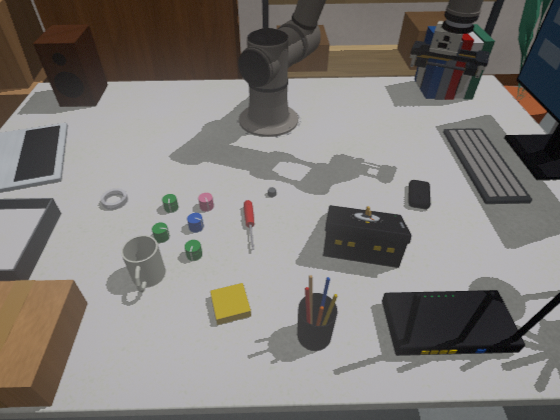

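The top view shows five candidate knobs: blue (347,241), green (345,207), (378,230) and (375,270), and pink (340,270). The only blue one is at (347,241). The controller is at about (188,215). I'll confirm with one enlarged crop sheet and take measurements.

```bash
cat > h.py <<'E'
import numpy as np, cv2
from cell import robot
from scipy.spatial.transform import Rotation as R
def cam(n,obs=None):
    m=robot.camera_model(n);K=m["camera_matrix"]
    if n=="wrist":
        o=obs or robot.observe();T=np.eye(4);T[:3,:3]=R.from_euler("xyz",o["tool_rot"]).as_matrix();T[:3,3]=o["tool_pos"]
        T=T@m["mount"];return K,T[:3,:3],T[:3,3]
    return K,R.from_euler("xyz",m["attitude"]).as_matrix(),np.array(m["position"])
def ray(c,p):
    K,A,t=c;d=A@np.linalg.solve(K,[p[0],p[1],1.]);return t,d/np.linalg.norm(d)
def onplane(c,p,z):
    t,d=ray(c,p);return t+d*(z-t[2])/d[2]
def cross(c1,p1,c2,p2):
    a,u=ray(c1,p1);b,v=ray(c2,p2);s=np.linalg.lstsq(np.c_[u,-v],b-a,rcond=None)[0]
    P,Q=a+s[0]*u,b+s[1]*v;return (P+Q)/2,np.linalg.norm(P-Q)
def proj(c,X):
    K,A,t=c;q=K@(A.T@(np.array(X)-t));return q[:2]/q[2]
def mask(im,lo,hi):
    return cv2.inRange(cv2.cvtColor(im,cv2.COLOR_RGB2HSV),np.array(lo),np.array(hi))
def blobs(m,a=5):
    n,_,s,c=cv2.connectedComponentsWithStats(m);return [(c[i].round(1),s[i,4]) for i in range(1,n) if s[i,4]>=a]
E
python3 - <<'E'
from h import *
t=cv2.imread("pics/top0.png");s=cv2.imread("pics/scene0.png")
a=cv2.resize(t[165:265,140:240],(400,400),interpolation=3);b=cv2.resize(t[195:285,320:410],(400,400),interpolation=3)
cv2.imwrite("pics/crop1.png",np.hstack([a,b]))
for n,im in(("top",t),("scene",s)):
    im=im[:,:,::-1].copy();print(n,"blue",blobs(mask(im,(108,120,60),(125,255,255)),15),"yel",blobs(mask(im,(22,120,100),(34,255,255)),2),"or",blobs(mask(im,(5,150,120),(20,255,255)),2))
ct,cs=cam("top"),cam("scene")
print(onplane(ct,(347,241),.03), onplane(ct,(188,215),.08))
for p in((345,207),(378,230),(375,270),(340,270)): print(p,onplane(ct,p,.03))
E
```

```text
top blue [(array([346.7, 241.5]), np.int32(156))] yel [(array([233. , 105.5]), np.int32(2)), (array([310.5, 153.1]), np.int32(685)), (array([187.7, 202. ]), np.int32(7))] or []
scene blue [(array([431.5,  28.3]), np.int32(24)), (array([436.3,  77.1]), np.int32(152)), (array([193.9, 217.6]), np.int32(102)), (array([480.5, 350.4]), np.int32(34))] yel [(array([367.2, 221.7]), np.int32(6)), (array([229.5, 301. ]), np.int32(1003)), (array([335.1, 295.1]), np.int32(8)), (array([425., 351.]), np.int32(7)), (array([445., 351.]), np.int32(3)), (array([452.6, 350.1]), np.int32(8))] or [(array([527.2, 101.6]), np.int32(413)), (array([520.3,  90.9]), np.int32(10)), (array([321.5, 307.3]), np.int32(6))]
[ 0.52060732 -0.20419202  0.03      ] [0.57474534 0.22052636 0.08      ]
(345, 207) [ 0.61376895 -0.19794015  0.03      ]
(378, 230) [ 0.55278347 -0.28853708  0.03      ]
(375, 270) [ 0.44425085 -0.28042635  0.03      ]
(340, 270) [ 0.44187257 -0.18594243  0.03      ]
```

View pics/crop1.png

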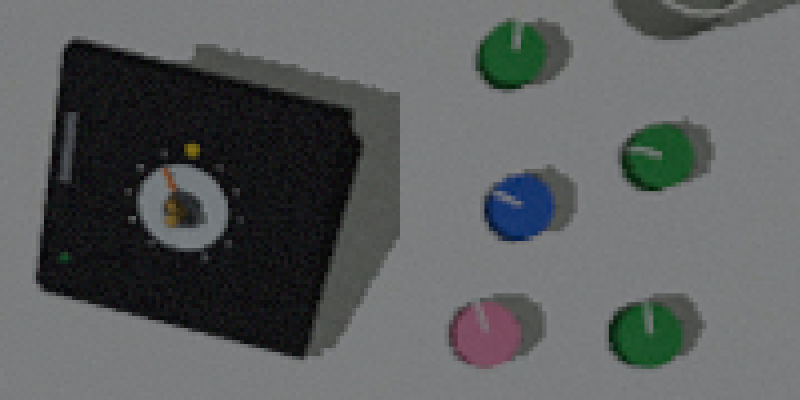

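The crop confirms it. The blue knob is at about (347,241), with its white line pointing left and slightly up. The dial is at about (186,217); its orange line is counter-clockwise of the yellow dot (188,202). Next I'll move above the knob.

```bash
python3 -m jog '[[[0.3,-0.03,-0.026,0,0],[0.3,-0.06,-0.052,0,0],[0.3,-0.09,-0.078,0,0],[0.3,-0.12,-0.104,0,0],[0.3,-0.15,-0.13,0,0]]]' 15
python3 -m jog '[[[0.3,-0.03,-0.026,0,0],[0.3,-0.06,-0.052,0,0],[0.3,-0.09,-0.078,0,0],[0.3,-0.12,-0.104,0,0],[0.3,-0.15,-0.13,0,0]]]'
python3 -m jog '[[[0.3,-0.03,-0.026,0,0],[0.3,-0.06,-0.052,0,0],[0.3,-0.09,-0.078,0,0],[0.3,-0.12,-0.104,0,0],[0.3,-0.15,-0.13,0,0]]]'
python3 -m jog '[[[0.3,-0.03,-0.026,0,0],[0.3,-0.06,-0.052,0,0],[0.3,-0.09,-0.078,0,0],[0.3,-0.108,-0.097,0,0],[0.3,-0.108,-0.097,0,0]]]'
python3 -m jog '[[[0.3,0,0,0,-0.12],[0.3,0,0,0,-0.24],[0.3,0,0,0,-0.36],[0.3,0,0,0,-0.48],[0.3,0,0,0,-0.6]]]'
python3 -m jog '[[[0.3,0,0,0,-0.12],[0.3,0,0,0,-0.22],[0.3,0,0,0,-0.22]]]'
```

```text
time: 0.52
tool_pos: [0.3045, 0.2912, 0.2345]
tool_rot: [-3.141, -0.0, 2.701]
contact_force: [1.2, 0.2, 0.5]
opening: 0.0634
grip_force: 0.0
time: 0.93
tool_pos: [0.3846, 0.1094, 0.2347]
tool_rot: [3.141, -0.0, 2.7]
contact_force: [1.2, -0.0, -0.2]
opening: 0.0601
grip_force: 0.0
time: 1.35
tool_pos: [0.4647, -0.0724, 0.2345]
tool_rot: [3.141, -0.0, 2.699]
contact_force: [0.9, 0.5, -0.3]
opening: 0.0597
grip_force: 0.0
time: 1.77
tool_pos: [0.5215, -0.209, 0.2335]
tool_rot: [-3.14, 0.0, 2.696]
contact_force: [-1.1, 0.2, 0.3]
opening: 0.0597
grip_force: 0.0
time: 2.18
tool_pos: [0.5203, -0.2035, 0.2343]
tool_rot: [3.141, -0.001, -2.977]
contact_force: [-0.2, 0.2, 0.4]
opening: 0.0598
grip_force: 0.0
time: 2.43
tool_pos: [0.5203, -0.2035, 0.2344]
tool_rot: [3.141, -0.0, -2.759]
contact_force: [0.3, -0.9, 0.0]
opening: 0.0594
grip_force: 0.0
```

```bash
python3 - <<'E'
from h import *
o=robot.observe();c=cam("wrist",o);im=robot.read_camera("wrist");cv2.imwrite("pics/w1.png",im[:,:,::-1])
m=mask(im,(108,100,40),(125,255,255));b=max(blobs(m,50),key=lambda x:x[1]);print(b)
for z in(.018,.027,.036):print(z,onplane(c,b[0],z))
# white line: bright pixels near the blob
hull=cv2.convexHull(cv2.findNonZero(m)); hm=np.zeros_like(m);cv2.fillConvexPoly(hm,hull,255)
w=cv2.bitwise_and(cv2.inRange(im,(130,130,130),(255,255,255)),hm);w=cv2.bitwise_and(w,cv2.bitwise_not(m))
ys,xs=np.nonzero(w);print(len(xs))
P=np.array([onplane(c,p,.036)[:2] for p in zip(xs,ys)]);print(P.mean(0));u,s,vt=np.linalg.svd(P-P.mean(0));print(s,np.degrees(np.arctan2(vt[0,1],vt[0,0])))
print(P[[0,-1]],"top?")
E
```

```text
(array([281.3, 182.4]), np.int32(1166))
0.018 [ 0.52423638 -0.20219185  0.018     ]
0.027 [ 0.52224267 -0.20300818  0.027     ]
0.036 [ 0.52024896 -0.20382451  0.036     ]
50
[ 0.52789442 -0.19303985]
[0.03966098 0.02459501] 82.05121295785497
[[ 0.51166579 -0.18646725]
 [ 0.53223106 -0.18575534]] top?
```

View pics/w1.png

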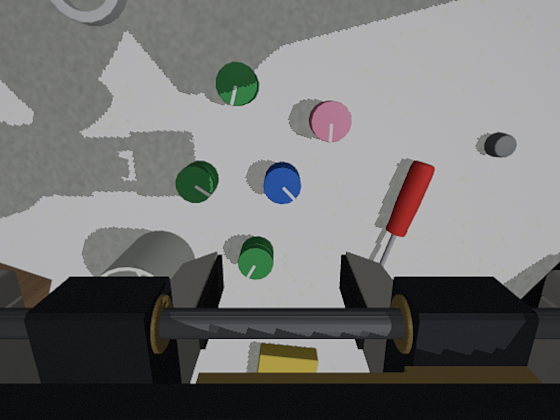

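```bash
python3 -m jog '[[[0.3,-0.03,-0.028,0,0],[0.3,-0.06,-0.056,0,0],[0.3,-0.09,-0.084,0,0],[0.3,-0.12,-0.112,0,0],[0.3,-0.145,-0.137,0,0]]]'
python3 -m jog '[[[0.3,-0.03,-0.028,0,0],[0.3,-0.06,-0.056,0,0],[0.3,-0.06,-0.056,0,0],[0.3,-0.06,-0.056,0,0]]]'
python3 -c "from h import *;o=robot.observe();print(o['qpos'],o['tool_rot'])"
```

```text
time: 2.9
tool_pos: [0.7076, -0.2779, 0.2344]
tool_rot: [3.141, 0.0, -2.767]
contact_force: [1.2, -0.5, 0.8]
opening: 0.0599
grip_force: 0.0
time: 3.23
tool_pos: [0.7739, -0.3041, 0.2273]
tool_rot: [3.14, 0.0, -2.767]
contact_force: [-1.9, 0.1, 19.1]
opening: 0.0597
grip_force: 0.0
[-4.66681961e-01  1.14013601e+00  3.55324525e-02  9.62179856e-04
  1.96674241e+00 -2.41163289e+00] [ 3.14039085e+00  1.16255861e-04 -2.76706739e+00]
```

Pushing past the reach limit doesn't tilt the tool: it always points straight down. So I'll tilt the knob within the grip by pressing it flush on the panel. Now I'll back off and triangulate the dial from the two pictures I already have.

```bash
python3 -m jog '[[[0.3,0.03,0.028,0,0],[0.3,0.06,0.056,0,0],[0.3,0.09,0.084,0,0],[0.3,0.12,0.113,0,0],[0.3,0.15,0.141,0,0]]]'
python3 -m jog '[[[0.3,0.03,0.028,0,0],[0.3,0.05,0.046,0,0],[0.3,0.05,0.046,0,0]]]'
python3 - <<'E'
from h import *
t=cv2.imread("pics/top0.png")[:,:,::-1].copy();s=cv2.imread("pics/scene0.png")[:,:,::-1].copy()
ct,cs=cam("top"),cam("scene")
dot,e=cross(ct,(187.7,202.),cs,(367.2,221.7));print("dot",dot,e)
# panel corners in the top view: dark blob
m=cv2.inRange(cv2.cvtColor(t,cv2.COLOR_RGB2GRAY),0,38);n,l,st,c=cv2.connectedComponentsWithStats(m[:,140:240].copy())
# white disc
g=t.min(2);d=(g[190:245,165:210]>95).astype(np.uint8);print("disc",blobs(d,20),"(+165,190)")
mo=mask(t,(3,90,60),(22,255,255));sub=mo[190:245,165:210];ys,xs=np.nonzero(sub);print("orange",[(x+165,y+190,tuple(t[y+190,x+165])) for x,y in zip(xs,ys)])
g=cv2.cvtColor(s,cv2.COLOR_RGB2GRAY);d=(s.min(2)[205:230,345:390]>80).astype(np.uint8);print("sdisc",blobs(d,10),"(+345,205)")
E
```

```text
time: 3.65
tool_pos: [0.6525, -0.2567, 0.2304]
tool_rot: [-3.137, 0.005, -2.767]
contact_force: [1.2, 0.2, 1.6]
opening: 0.0599
grip_force: 0.0
time: 3.9
tool_pos: [0.5852, -0.2304, 0.2314]
tool_rot: [-3.141, 0.002, -2.767]
contact_force: [0.4, 0.3, -0.4]
opening: 0.0593
grip_force: 0.0
dot [0.60721689 0.22083163 0.09393951] 0.0013766164433747985
disc [(array([20.6, 26.4]), np.int32(254)), (array([ 3.4, 53.4]), np.int32(20))] (+165,190)
orange [(np.int64(181), np.int64(207), (np.uint8(114), np.uint8(73), np.uint8(48))), (np.int64(181), np.int64(208), (np.uint8(119), np.uint8(77), np.uint8(50))), (np.int64(182), np.int64(208), (np.uint8(107), np.uint8(73), np.uint8(58))), (np.int64(182), np.int64(209), (np.uint8(114), np.uint8(64), np.uint8(36))), (np.int64(182), np.int64(210), (np.uint8(118), np.uint8(76), np.uint8(49))), (np.int64(182), np.int64(211), (np.uint8(117), np.uint8(78), np.uint8(52))), (np.int64(183), np.int64(211), (np.uint8(113), np.uint8(64), np.uint8(38))), (np.int64(183), np.int64(212), (np.uint8(109), np.uint8(76), np.uint8(52))), (np.int64(182), np.int64(215), (np.
[... 732 characters left out ...]
t64(182), np.int64(219), (np.uint8(114), np.uint8(91), np.uint8(44))), (np.int64(183), np.int64(219), (np.uint8(101), np.uint8(81), np.uint8(38))), (np.int64(184), np.int64(219), (np.uint8(66), np.uint8(53), np.uint8(24))), (np.int64(182), np.int64(220), (np.uint8(114), np.uint8(91), np.uint8(40))), (np.int64(183), np.int64(220), (np.uint8(101), np.uint8(81), np.uint8(33))), (np.int64(184), np.int64(220), (np.uint8(70), np.uint8(58), np.uint8(32))), (np.int64(182), np.int64(221), (np.uint8(100), np.uint8(89), np.uint8(62))), (np.int64(183), np.int64(221), (np.uint8(89), np.uint8(78), np.uint8(52)))]
sdisc [(array([26.4,  2.5]), np.int32(239)), (array([21.5, 12. ]), np.int32(122))] (+345,205)
```

```bash
python3 -m jog '[[[0.3,0.025,0.025,0,0],[0.3,0.0497,0.049,0,0],[0.3,0.0497,0.049,0.03,-0.06],[0.3,0.0497,0.049,0.07,-0.06],[0.3,0.0497,0.049,0.11,-0.06]]]'
python3 -m jog '[[[0.3,0,0,0,0],[0.3,0,0,0.02,0]]]'
python3 - <<'E'
from h import *
o=robot.observe();c=cam("wrist",o);im=robot.read_camera("wrist");cv2.imwrite("pics/w2.png",im[:,:,::-1])
m=mask(im,(108,100,40),(125,255,255));b=max(blobs(m,50),key=lambda x:x[1]);print(b)
for z in(.018,.027,.036):print(z,onplane(c,b[0],z))
x,y,w,h=cv2.boundingRect(cv2.findNonZero(m));print(x,y,w,h)
print(o["tool_pos"],o["tool_rot"])
E
```

```text
time: 4.32
tool_pos: [0.5279, -0.2067, 0.1212]
tool_rot: [-3.133, 0.008, -2.706]
contact_force: [0.6, -0.7, 0.1]
opening: 0.0597
grip_force: 0.0
time: 4.48
tool_pos: [0.5284, -0.2069, 0.1023]
tool_rot: [-3.135, 0.006, -2.706]
contact_force: [1.2, -0.8, 1.3]
opening: 0.0596
grip_force: 0.0
(array([291.2, 216.4]), np.int32(2825))
0.018 [ 0.52401236 -0.20236675  0.018     ]
0.027 [ 0.5212209  -0.20390963  0.027     ]
0.036 [ 0.51842945 -0.20545251  0.036     ]
264 185 57 65
[ 0.5283517  -0.2069438   0.10234072] [-3.13487582  0.00623158 -2.705559  ]
```

View pics/w2.png

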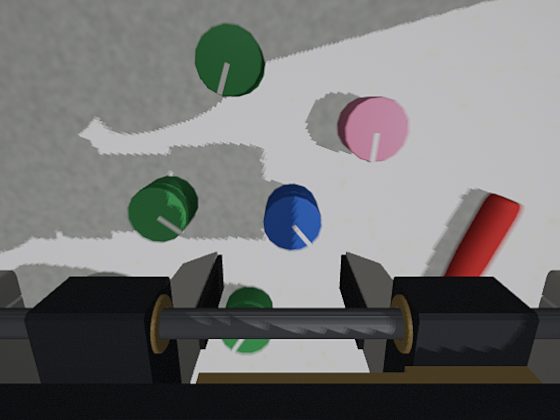

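The blue knob's top is at about (292,221), with its white line running to (311,247). Next I'll descend, grip and lift.

```bash
python3 -m jog '[[[0.3,0.0053,0.0062,0,0],[0.3,0.0053,0.0062,0.035,0],[0.3,0.0053,0.0062,0.065,0],[0.3,0.0053,0.0062,0.089,0],[0.3,0.0053,0.0062,0.089,0]]]' 10
python3 -m jog '[[[-1,0,0,0,0],[-1,0,0,0,0],[-1,0,0,0,0],[-1,0,0,0,0],[-1,0,0,0,0]]]'
python3 -m jog '[[[-1,0,0,0,0],[-1,0,0,-0.03,0],[-1,0,0,-0.07,0],[-1,0,0,-0.11,0],[-1,0,0,-0.15,0]]]'
```

```text
time: 4.95
tool_pos: [0.5187, -0.2025, 0.0099]
tool_rot: [-3.14, 0.002, -2.704]
contact_force: [-1.6, 0.4, 0.6]
opening: 0.0597
grip_force: 0.0
time: 5.37
tool_pos: [0.5213, -0.2038, 0.0139]
tool_rot: [-3.134, 0.007, -2.703]
contact_force: [-0.9, 0.5, 8.2]
opening: 0.04
grip_force: 10.0
time: 5.78
tool_pos: [0.5188, -0.2027, 0.1643]
tool_rot: [-3.136, 0.005, -2.703]
contact_force: [0.5, 0.1, -0.1]
opening: 0.0403
grip_force: 10.0
```

```bash
python3 -m jog '[[[-1,-0.019,0.031,-0.01,0],[-1,-0.038,0.062,-0.02,0],[-1,-0.057,0.093,-0.036,0],[-1,-0.076,0.124,-0.036,0],[-1,-0.095,0.156,-0.036,0]]]'
python3 -m jog '[[[-1,-0.019,0.031,0,0.12],[-1,-0.038,0.062,0,0.24],[-1,-0.057,0.093,0,0.36],[-1,-0.076,0.124,0,0.48],[-1,-0.092,0.155,0,0.6]]]'
python3 -m jog '[[[-1,0,0,0,0.06],[-1,0,0,0,0.06],[-1,0,0,0,0.06]]]'
python3 - <<'E'
from h import *
o=robot.observe();c=cam("wrist",o);im=robot.read_camera("wrist");cv2.imwrite("pics/w3.png",im[:,:,::-1])
print(o["tool_pos"],o["tool_rot"])
print("yel",[(b,onplane(c,b[0],.0955)) for b in blobs(mask(im,(22,120,80),(34,255,255)),8)])
E
```

```text
time: 6.2
tool_pos: [0.5392, -0.0199, 0.1997]
tool_rot: [-3.134, 0.008, -2.704]
contact_force: [0.8, -0.6, -0.4]
opening: 0.04
grip_force: 10.0
time: 6.62
tool_pos: [0.5564, 0.1587, 0.1982]
tool_rot: [-3.141, 0.009, 2.983]
contact_force: [0.6, -0.3, -0.3]
opening: 0.0401
grip_force: 10.0
time: 6.87
tool_pos: [0.5561, 0.1569, 0.1976]
tool_rot: [-3.14, 0.008, 2.932]
contact_force: [0.3, -0.4, -0.5]
opening: 0.04
grip_force: 10.0
[0.55608536 0.1568886  0.19763318] [-3.14028756  0.00770715  2.93218483]
yel [((array([373.6, 257. ]), np.int32(120)), array([0.60992114, 0.22117338, 0.0955    ])), ((array([ 75.3, 379.3]), np.int32(71)), array([ 0.67694307, -0.06224654,  0.0955    ]))]
```

View pics/w3.png

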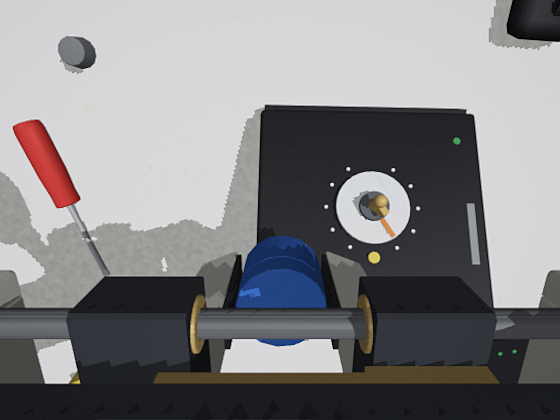

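The picture shows the disc centre at about (373,207), the dot at (374,257) and the orange line running to (393,236). The shaft tip is at about (381,202), and the panel edges are nearly parallel to the image axes. I'll compute the seat frame from these.

```bash
python3 - <<'E'
from h import *
o=robot.observe();c=cam("wrist",o);im=cv2.imread("pics/w3.png")[:,:,::-1].copy()
a,b=onplane(c,(265,108),.031),onplane(c,(468,113),.031);e=b-a;print("front edge",a,b,np.hypot(*e[:2]));phi=np.arctan2(e[1],e[0])-np.pi/2;print("phi edge",np.degrees(phi))
sub=im[160:250,325:420];d=((sub.min(2)>110)*255).astype(np.uint8);k=max(cv2.findContours(d,0,1)[0],key=cv2.contourArea);el=cv2.fitEllipse(cv2.convexHull(k));p=(el[0][0]+325,el[0][1]+160);print("ell",p,el[1])
dc=onplane(c,p,.0785);dot=onplane(c,(373.6,257),.0955);print(dc,dot)
for it in range(2):
    u=np.array([np.cos(phi),np.sin(phi),0]);v=np.array([-u[1],u[0],0]);n=-.5*u+.866*np.array([0,0,1]);s=.866*u+np.array([0,0,.5])
    C=dc-.004*n;w=dot-C;print("phi",np.degrees(phi),"C",C,"dot u,v",w@u,w@v)
    phi2=phi+np.arctan2(w@v,w@u)
    if it==0: phi=(phi+phi2)/2
mo=mask(im,(5,120,120),(16,255,255))[200:250,370:410];ys,xs=np.nonzero(mo);Q=[]
for x,y in zip(xs,ys):
    t,r=ray(c,(x+370,y+200));q=t+r*((dc-t)@n)/(r@n);Q.append([(q-dc)@s,(q-dc)@v])
Q=np.array(Q);Q=Q[np.hypot(*Q.T)>.013];print(len(Q),"dial",-np.arctan2(Q[:,1],Q[:,0]).mean(),Q.mean(0))
tip=C+.030*n;print("seat",C+.009*n,"tip",tip,"tip px",proj(c,tip),"dot px",proj(c,C+.041*s),"tool yaw want",np.degrees(phi)+180)
E
```

```text
front edge [0.48147409 0.1573251  0.031     ] [0.52283495 0.33130466 0.031     ] 0.17882843549336933
phi edge -13.37290924007133
ell (372.7039566040039, 207.07195281982422) (71.24482727050781, 75.27725982666016)
[0.57429782 0.22855149 0.0785    ] [0.61005466 0.22047165 0.0955    ]
phi -13.37290924007133 C [0.5762436  0.22808891 0.075036  ] dot u,v 0.03465606674221611 0.0004093684609632886
phi -13.034527010458488 C [0.57624629 0.22810041 0.075036  ] dot u,v 0.034657845140657 0.00019287610076249798
81 dial -0.5932971488367824 [0.01694212 0.01139411]
seat [0.57186224 0.22911533 0.08283   ] tip [0.56163278 0.23148348 0.101016  ] tip px [382.06528734 199.80122997] dot px [373.26373006 257.97062927] tool yaw want 166.96547298954152
```

```bash
python3 -m jog '[[[-1,0.02,0.026,0,0.017],[-1,0.04,0.052,0,0.017],[-1,0.0569,0.0749,0.01,0.017],[-1,0.0569,0.0749,0.045,0.017],[-1,0.0569,0.0749,0.08,0.017]]]' 5
python3 -m jog '[[[-1,0,0,0.015,0],[-1,0,0,0.035,0],[-1,0,0,0.035,0],[-1,0,0,0.035,0]]]'
```

```text
time: 7.33
tool_pos: [0.5178, 0.2425, 0.1178]
tool_rot: [3.14, 0.012, 2.915]
contact_force: [-0.6, -0.1, -1.3]
opening: 0.0404
grip_force: 5.0
time: 7.67
tool_pos: [0.5171, 0.2406, 0.0814]
tool_rot: [-3.14, 0.006, 2.912]
contact_force: [0.1, -0.2, -0.5]
opening: 0.0399
grip_force: 5.0
```

Next I'll press slowly in small steps.

```bash
python3 -m jog '[[[-1,0,0,0.006,0],[-1,0,0,0.012,0],[-1,0,0,0.015,0],[-1,0,0,0.017,0],[-1,0,0,0.017,0]]]' | egrep 'pos|contact'
python3 -m jog '[[[-1,0,0,0.002,0],[-1,0,0,0.004,0],[-1,0,0,0.004,0]]]'| egrep 'pos|contact'
python3 -m jog '[[[-1,0,0,0.002,0],[-1,0,0,0.003,0],[-1,0,0,0.003,0]]]'| egrep 'pos|contact|rot'
```

```text
tool_pos: [0.5168, 0.2417, 0.0646]
contact_force: [-2.9, 0.1, 1.2]
tool_pos: [0.5166, 0.2418, 0.0602]
contact_force: [-5.0, 0.4, 1.5]
tool_pos: [0.517, 0.2418, 0.0572]
tool_rot: [-3.14, 0.006, 2.912]
contact_force: [-3.9, 0.2, 1.4]
```

```bash
python3 -m jog '[[[-1,0,0,0.001,0],[-1,0,0,0.0015,0],[-1,0,0,0.0015,0]]]'| egrep 'pos|contact'
python3 -m jog '[[[-1,0,0,0.001,0],[-1,0,0,0.001,0]]]'| egrep 'pos|contact'
python3 - <<'E'
from h import *
im=robot.read_camera("scene");w=robot.read_camera("wrist")
cv2.imwrite("pics/s4.png",np.hstack([cv2.resize(im[160:260,320:420],(380,380),interpolation=3),w[40:420,70:490]])[:,:,::-1])
E
```

```text
tool_pos: [0.5173, 0.2417, 0.0559]
contact_force: [-4.4, 0.2, 1.2]
tool_pos: [0.5176, 0.2417, 0.0552]
contact_force: [-3.8, 0.2, 2.7]
```

View pics/s4.png

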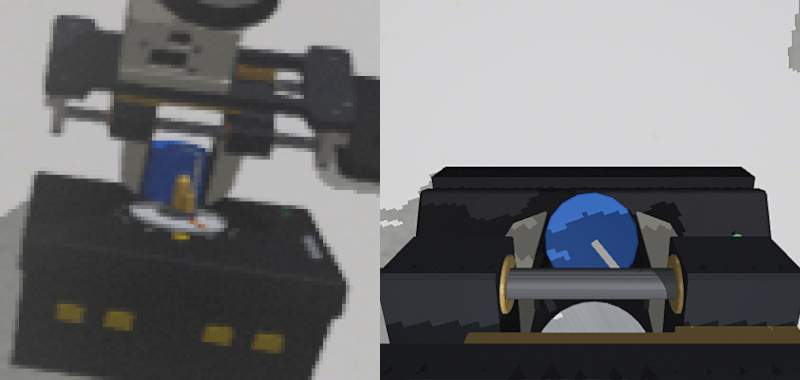

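The picture shows the knob now tilted toward the camera, with its white line to the lower right. I'll lift off along the panel normal and measure the knob's pose in the hand.

```bash
python3 -m jog '[[[-1,0.007,0,-0.012,0],[-1,0.014,0,-0.024,0],[-1,0.022,0,-0.038,0],[-1,0.022,0,-0.038,0],[-1,0.022,0,-0.038,0]]]'
cat > k.py <<'E'
from h import *
def knob(name):
    o=robot.observe();im=robot.read_camera("wrist");cv2.imwrite(name,im[:,:,::-1]);m=mask(im,(100,90,60),(128,255,255))
    m[:, :150]=0;m[:,420:]=0
    k=max(cv2.findContours(m,0,1)[0],key=cv2.contourArea)[:,0,:];h=cv2.convexHull(k)[:,0,:]
    print("bbox",cv2.boundingRect(k),"ell",cv2.fitEllipse(k[k[:,1]<k[:,1].max()-12]))
    hsv=cv2.cvtColor(im,cv2.COLOR_RGB2HSV);y0=k[:,1].min()
    for v in range(y0,k[:,1].max()+8,6):
        r=np.nonzero(m[v])[0];print(v,(r.min(),r.max()) if len(r) else None,end=' ')
    print(o["tool_pos"],o["tool_rot"])
    return o,im
E
python3 -c "
from k import *
knob('pics/w5.png')"
python3 -c "
import cv2;i=cv2.imread('pics/w5.png');cv2.imwrite('pics/w5c.png',cv2.resize(i[180:330,190:390],(800,600),interpolation=3))"
```

```text
time: 9.52
tool_pos: [0.4964, 0.2473, 0.0946]
tool_rot: [3.141, 0.011, 2.913]
contact_force: [0.4, -1.4, -0.9]
opening: 0.0404
grip_force: 5.0
bbox (235, 233, 93, 75) ell ((280.6907653808594, 265.1866149902344), (61.74797821044922, 98.70948791503906), 88.58748626708984)
233 (np.int64(277), np.int64(288)) 239 (np.int64(258), np.int64(305)) 245 (np.int64(250), np.int64(312)) 251 (np.int64(245), np.int64(318)) 257 (np.int64(240), np.int64(321)) 263 (np.int64(238), np.int64(324)) 269 (np.int64(236), np.int64(326)) 275 (np.int64(235), np.int64(326)) 281 (np.int64(235), np.int64(327)) 287 (np.int64(236), np.int64(327)) 293 (np.int64(236), np.int64(325)) 299 (np.int64(239), np.int64(323)) 305 (np.int64(242), np.int64(320)) 311 None [0.49643427 0.24734809 0.09462788] [3.14055823 0.01064606 2.91292228]
```

View pics/w5c.png

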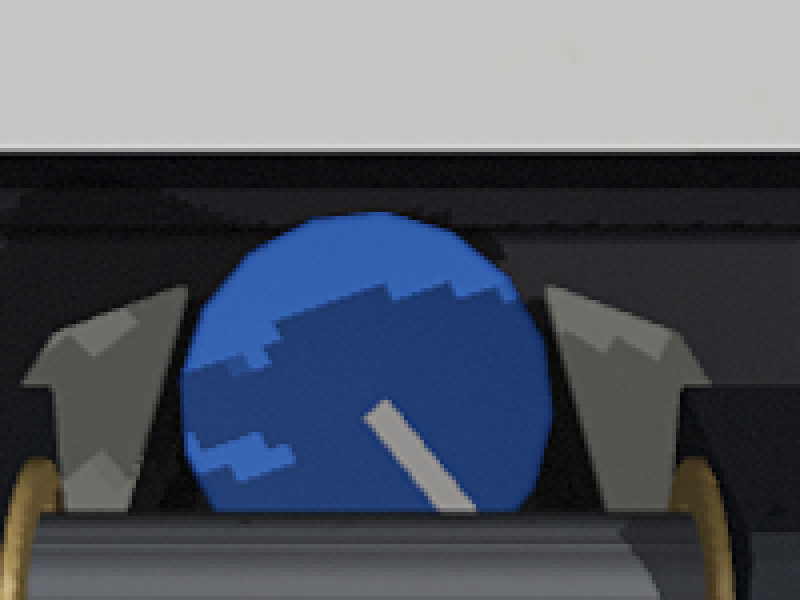

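The view is face-on to the knob's top: centre about (281,280), white line at about 41°, while the key is at 34°. So the knob needs about 7° of clockwise turn once it is on the nose. Next I'll move above the shaft along the slope.

```bash
python3 -m jog '[[[-1,-0.017,0,-0.012,0],[-1,-0.034,0,-0.022,0],[-1,-0.052,-0.001,-0.03,0],[-1,-0.052,-0.001,-0.03,0],[-1,-0.052,-0.001,-0.03,0]]]' 8
python3 - <<'E'
from h import *
im=robot.read_camera("scene");t=robot.read_camera("top")
cv2.imwrite("pics/s6.png",np.hstack([cv2.resize(im[165:240,325:400],(400,400),interpolation=3),cv2.resize(t[180:255,150:225],(400,400),interpolation=3)])[:,:,::-1])
# expected positions of tip and seat in crops
u=np.array([.974,-.2256,0]);n=-.5*u+np.array([0,0,.866]);C=np.array([.5762,.2281,.075])
o=robot.observe();x=-u;B=o["tool_pos"]-.009*x-np.array([0,0,.0125])
for nm,X in(("tip",C+.03*n),("seat",C+.009*n),("B",B),("Ttop",B+.036*n)):
    p=(proj(cam("scene"),X)-[325,165])*400/75;q=(proj(cam("top"),X)-[150,180])*400/75+[400,0];print(nm,p.round(),q.round())
print(o["tool_pos"],(B-C)@n,(B-C)@np.array([.2256,.974,0]),(B-C)@(.866*u+np.array([0,0,.5])))
m=mask(im,(108,100,40),(125,255,255));print(blobs(m[165:240,325:400].copy(),20))
E
```

```text
time: 9.98
tool_pos: [0.5464, 0.2336, 0.1227]
tool_rot: [-3.141, 0.007, 2.911]
contact_force: [-0.4, 0.2, -1.3]
opening: 0.0404
grip_force: 8.0
tip [230. 219.] [570. 208.]
seat [222. 263.] [584. 191.]
B [230. 193.] [564. 223.]
Ttop [243. 115.] [539. 253.]
[0.54475868 0.23396646 0.12214741] 0.041480250042550404 -0.0013792342941121088 -0.002552012471074276
[(array([43.2, 27.7]), np.int32(204))]
```

View pics/s6.png

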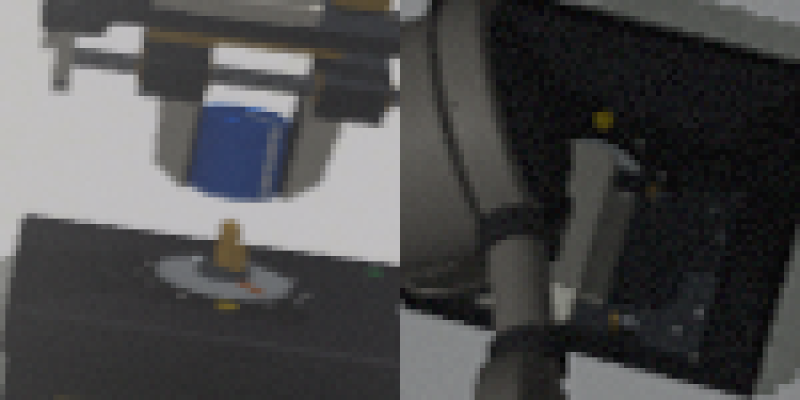

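```bash
python3 -m jog '[[[-1,-0.0022,0,-0.0012,0],[-1,-0.0045,0,0.003,0],[-1,-0.006,0,0.0055,0],[-1,-0.007,0,0.0073,0],[-1,-0.007,0,0.0073,0]]]' | egrep 'pos|contact'
python3 -m jog '[[[-1,-0.001,0,0.0017,0],[-1,-0.002,0,0.0035,0],[-1,-0.002,0,0.0035,0]]]' | egrep 'pos|contact'
python3 -m jog '[[[-1,-0.001,0,0.0017,0],[-1,-0.0015,0,0.0026,0],[-1,-0.0015,0,0.0026,0]]]' | egrep 'pos|contact|opening'
```

```text
tool_pos: [0.5525, 0.2324, 0.1152]
contact_force: [-0.5, -0.3, -0.5]
tool_pos: [0.5547, 0.232, 0.1122]
contact_force: [-0.4, -0.5, -1.0]
tool_pos: [0.5561, 0.2317, 0.1097]
contact_force: [-0.0, 0.0, -0.2]
opening: 0.0404
```

```bash
python3 -m jog '[[[-1,-0.001,0,0.0017,0],[-1,-0.0015,0,0.0026,0],[-1,-0.0015,0,0.0026,0]]]' | egrep 'pos|contact'
python3 -m jog '[[[-1,-0.001,0,0.0017,0],[-1,-0.0015,0,0.0026,0],[-1,-0.0015,0,0.0026,0]]]' | egrep 'pos|contact'
python3 -m jog '[[[-1,-0.0005,0,0.0009,0],[-1,-0.001,0,0.0017,0],[-1,-0.001,0,0.0017,0]]]' | egrep 'pos|contact|opening'
python3 - <<'E'
from h import *
im=robot.read_camera("scene");w=robot.read_camera("wrist")
cv2.imwrite("pics/s7.png",np.hstack([cv2.resize(im[165:240,325:400],(400,400),interpolation=3),cv2.resize(w[180:330,190:340],(400,400))])[:,:,::-1])
E
```

```text
tool_pos: [0.5576, 0.2319, 0.1071]
contact_force: [-1.2, 3.6, -2.7]
tool_pos: [0.5588, 0.2314, 0.1045]
contact_force: [-2.4, 5.9, -1.0]
tool_pos: [0.5596, 0.2313, 0.1028]
contact_force: [-3.5, 5.1, -1.8]
opening: 0.0404
```

View pics/s7.png

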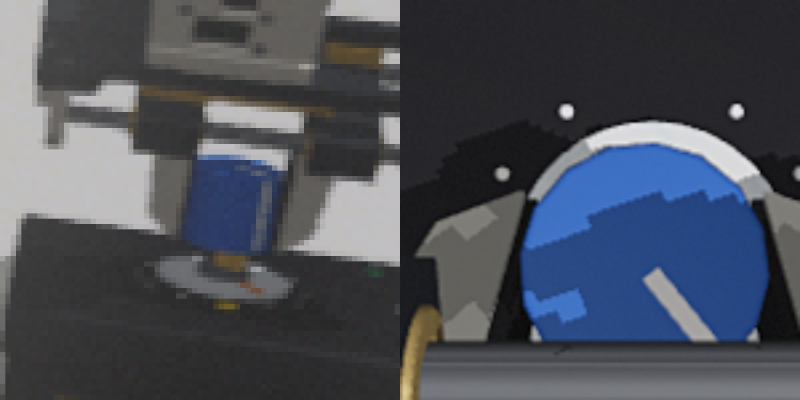

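The knob is over the nose, held by the key or by a side load (about 5 N in y). I'll relieve the y load, then turn clockwise in small steps with a light push.

```bash
python3 -m jog '[[[-1,0,0.0015,0,0],[-1,0,0.0015,0,0]]]' | egrep 'pos|contact'
python3 -m jog '[[[-1,-0.0005,0,0.0009,0.04],[-1,-0.001,0,0.0017,0.08],[-1,-0.001,0,0.0017,0.08]]]' | egrep 'pos|contact'
python3 -m jog '[[[-1,-0.0005,0,0.0009,0.04],[-1,-0.001,0,0.0017,0.06],[-1,-0.001,0,0.0017,0.06]]]' | egrep 'pos|contact|rot'
```

```text
tool_pos: [0.5605, 0.232, 0.1029]
contact_force: [-1.3, 1.5, -1.4]
tool_pos: [0.5614, 0.2319, 0.1013]
contact_force: [-2.1, 2.4, -1.3]
tool_pos: [0.5623, 0.2321, 0.0997]
tool_rot: [3.141, 0.007, 2.772]
contact_force: [-2.6, 4.4, -0.9]
```

```bash
cat > s.py <<'E'
from h import *
import sys
im=robot.read_camera("scene");w=robot.read_camera("wrist");m=mask(im,(108,100,40),(125,255,255));b=max(blobs(m[165:240,325:400].copy(),20),key=lambda x:x[1]);print("blue",b,"home drop vs hover mm",(b[0][1]-27.7)/.39)
o=robot.observe();print(o["contact_force"].round(1),o["torque"].round(2),o["tool_pos"].round(4),o["opening"])
cv2.imwrite(sys.argv[1],np.hstack([cv2.resize(im[165:240,325:400],(400,400),interpolation=3),cv2.resize(w[180:330,190:340],(400,400))])[:,:,::-1])
E
python3 s.py pics/s8.png
```

```text
blue (array([42.8, 39.3]), np.int32(237)) home drop vs hover mm 29.743589743589737
[-2.8  4.5  0.1] [0.79 0.46 0.03] [0.5623 0.2321 0.0997] 0.04024127134574438
```

View pics/s8.png

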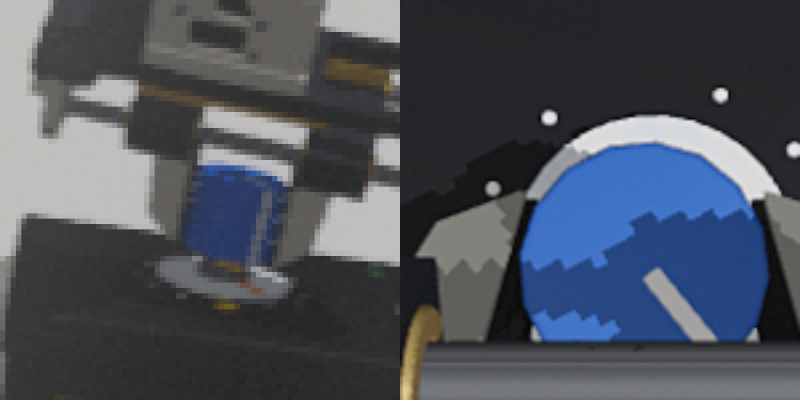

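That last view took me one over the 10-picture limit, so I'll use only numbers from here. The knob is over the key zone; I'll keep pressing along the axis and turning.

```bash
python3 -m jog '[[[-1,-0.0005,0.001,0.0009,0],[-1,-0.001,0.001,0.0017,0],[-1,-0.001,0.001,0.0017,0]]]' | egrep 'pos|contact'
python3 s.py pics/a1.png
python3 -m jog '[[[-1,-0.0005,0.0005,0.0009,0],[-1,-0.001,0.0005,0.0017,0],[-1,-0.001,0.0005,0.0017,0]]]' | egrep 'pos|contact'
python3 s.py pics/a2.png
```

```text
tool_pos: [0.5636, 0.2321, 0.0978]
contact_force: [-2.4, 3.0, -0.5]
blue (array([42.8, 40.3]), np.int32(237)) home drop vs hover mm 32.3076923076923
[-3.1  2.3 -0.2] [0.42 0.45 0.03] [0.5636 0.2321 0.0978] 0.040270920152778986
tool_pos: [0.5647, 0.232, 0.096]
contact_force: [-3.6, -0.5, -1.8]
blue (array([42.7, 41.2]), np.int32(238)) home drop vs hover mm 34.61538461538462
[-3.  -0.6 -1. ] [0.02 0.6  0.02] [0.5647 0.232  0.096 ] 0.04039920696230739
```

```bash
python3 -m jog '[[[-1,-0.0005,0,0.0009,0],[-1,-0.001,0,0.0017,0],[-1,-0.001,0,0.0017,0]]]' | egrep 'pos|contact'
python3 s.py pics/a3.png
python3 -m jog '[[[-1,-0.0005,0,0.0009,0],[-1,-0.001,0,0.0017,0],[-1,-0.001,0,0.0017,0]]]' | egrep 'pos|contact'
python3 s.py pics/a4.png
```

```text
tool_pos: [0.5655, 0.2318, 0.0945]
contact_force: [-5.7, 0.4, 0.0]
blue (array([42.5, 41.9]), np.int32(238)) home drop vs hover mm 36.41025641025641
[-5.7  0.3  0.5] [0.06 0.9  0.02] [0.5655 0.2319 0.0945] 0.04010117555674943
tool_pos: [0.5661, 0.2314, 0.0938]
contact_force: [-8.9, -0.5, 7.1]
blue (array([42.3, 42. ]), np.int32(233)) home drop vs hover mm 36.666666666666664
[-8.6 -1.3  6.5] [-0.11  1.42  0.01] [0.5661 0.2314 0.0938] 0.04070623394706545
```

```bash
python3 - <<'E'
from h import *
for f in("s6","s7","s8","a1","a2","a3","a4"):
    i=cv2.imread(f"pics/{f}.png")[:,:400,::-1].copy();m=mask(i,(10,90,50),(22,255,255));m[:190]=0;m[295:]=0;m[:,:205]=0;m[:,260:]=0
    ys,xs=np.nonzero(m);b=mask(i,(108,100,40),(125,255,255));ry,rx=np.nonzero(b[:,220:250]);print(f,len(ys),(ys.min(),ys.max(),xs.mean()) if len(ys) else 0,"blue bottom",ry.max())
E
python3 -m jog '[[[-1,0,0,0,0.05],[-1,0,0,0,0.1],[-1,0,0,0,0.1]]]' 25 | egrep 'pos|contact|rot'
python3 s.py pics/a5.png
```

```text
s6 958 (np.int64(224), np.int64(292), np.float64(231.6617954070981)) blue bottom 196
s7 427 (np.int64(256), np.int64(292), np.float64(234.4192037470726)) blue bottom 250
s8 174 (np.int64(262), np.int64(292), np.float64(238.05747126436782)) blue bottom 260
a1 70 (np.int64(283), np.int64(292), np.float64(252.14285714285714)) blue bottom 266
a2 95 (np.int64(283), np.int64(292), np.float64(249.47368421052633)) blue bottom 271
a3 95 (np.int64(283), np.int64(292), np.float64(249.47368421052633)) blue bottom 276
a4 95 (np.int64(283), np.int64(292), np.float64(249.47368421052633)) blue bottom 276
tool_pos: [0.5657, 0.2322, 0.0939]
tool_rot: [3.141, 0.005, 2.67]
contact_force: [-10.3, 1.6, 9.1]
blue (array([42.6, 41.8]), np.int32(234)) home drop vs hover mm 36.153846153846146
[-10.    1.9   8.9] [0.33 1.7  0.08] [0.5657 0.2322 0.0939] 0.03995418968409398
```

The brass is hidden and the axial force has risen, so the knob is home. I'll let go, measure the lines, recentre the tool on the knob and wind back counter-clockwise for a fresh grip.

```bash
python3 -m jog '[[[0.15,0,0,0,0],[0.15,0,0,0,0],[0.15,0,0,0,0],[0.15,0.0047,0,0,0],[0.15,0.0047,0,0,0]]]'
python3 -m jog '[[[0.15,0,0,0,-0.1],[0.15,0,0,0,-0.2],[0.15,0,0,0,-0.3],[0.15,0,0,0,-0.4],[0.15,0,0,0,-0.5]]]' | egrep 'pos|contact|rot'
cat > d.py <<'E'
from h import *
phi=np.radians(-13.03);u=np.array([np.cos(phi),np.sin(phi),0]);v=np.array([-u[1],u[0],0]);n=-.5*u+.866*np.array([0,0,1]);s=.866*u+np.array([0,0,.5]);C=np.array([.57625,.2281,.07504])
def pl(c,p,h):
    t,r=ray(c,p);q=t+r*((C+h*n-t)@n)/(r@n)-C;return q@s,q@v
o=robot.observe();c=cam("wrist",o);w=robot.read_camera("wrist");cs=cam("scene");sc=robot.read_camera("scene")
m=mask(w,(100,90,60),(128,255,255));m[:,:150]=0;m[:,420:]=0;k=max(cv2.findContours(m,0,1)[0],key=cv2.contourArea);x,y,W,H=cv2.boundingRect(k);print("bbox",x,y,W,H)
hm=np.zeros_like(m);cv2.fillConvexPoly(hm,cv2.convexHull(k),255)
hsv=cv2.cvtColor(w,cv2.COLOR_RGB2HSV);wl=((hsv[:,:,1]<60)&(hsv[:,:,2]>90)&(cv2.erode(hm,np.ones((5,5)))>0)).astype(np.uint8)
ys,xs=np.nonzero(wl)
Pr=np.array([pl(c,p,.045) for p in cv2.convexHull(k)[:,0,:].astype(float)]);print("top rim s,v range",Pr.min(0),Pr.max(0))
if len(xs)>5:
    Q=np.array([pl(c,p,.045) for p in zip(xs,ys)]);d=np.linalg.svd(Q-Q.mean(0))[2][0];d=d*np.sign(d[0] or 1);print("white",len(xs),"mean",Q.mean(0),"dial by line dir",-np.arctan2(d[1],d[0]))
mo=mask(sc,(3,100,70),(18,255,255));mo[:200]=0;mo[225:]=0;mo[:,:350]=0;mo[:,390:]=0;ys,xs=np.nonzero(mo)
if len(xs):
    g=sc[ys,xs,0].astype(float)-sc[ys,xs,2];Q=np.array([pl(cs,p,.004) for p in zip(xs,ys)]);print("orange scene",len(xs),np.c_[xs,ys].tolist()[:12],"mean",np.average(Q,axis=0,weights=g),"dial",-np.arctan2(*np.average(Q,axis=0,weights=g)[::-1]))
print("force",o["contact_force"].round(1),"rot",o["tool_rot"],o["tool_pos"])
E
python3 d.py
```

```text
time: 14.78
tool_pos: [0.5624, 0.2339, 0.0929]
tool_rot: [3.141, 0.007, 2.672]
contact_force: [0.2, 0.3, -0.5]
opening: 0.0529
grip_force: 0.0
tool_pos: [0.5627, 0.2338, 0.0928]
tool_rot: [-3.139, 0.007, -3.106]
contact_force: [-0.1, 0.2, 1.1]
bbox 238 228 95 81
top rim s,v range [-0.02468912 -0.01836572] [0.01187    0.02101739]
white 252 mean [0.00076108 0.00621698] dial by line dir -0.6276782038985693
orange scene 5 [[369, 215], [370, 218], [371, 218], [372, 219], [373, 219]] mean [0.00833955 0.01053775] dial -0.9013225369914271
force [-0.1  0.2  1.1] rot [-3.13880745  0.00695685 -3.1059258 ] [0.56268406 0.23376912 0.09284139]
```

```bash
python3 -m jog '[[[-1,0,0,0,0],[-1,0,0,0,0],[-1,0,0,0,0],[-1,0,0,0,0]]]' 30
python3 -m jog '[[[-1,0,0,0,0.08],[-1,0,0,0,0.16],[-1,0,0,0,0.24],[-1,0,0,0,0.32],[-1,0,0,0,0.32]]]'
python3 d.py
```

```text
time: 15.63
tool_pos: [0.5625, 0.2336, 0.0929]
tool_rot: [-3.139, 0.007, -3.112]
contact_force: [-1.2, -0.6, -0.4]
opening: 0.0421
grip_force: 27.8
time: 16.05
tool_pos: [0.563, 0.2337, 0.0934]
tool_rot: [-3.142, 0.008, 2.849]
contact_force: [0.5, -1.8, 2.2]
opening: 0.0397
grip_force: 29.3
bbox 236 229 95 80
top rim s,v range [-0.02358787 -0.01607763] [0.01007586 0.02393991]
white 242 mean [0.00303354 0.00711016] dial by line dir -0.3810912306800139
orange scene 2 [[371, 218], [373, 219]] mean [0.01384363 0.01255495] dial -0.7366207726109526
force [ 0.5 -1.8  2.2] rot [-3.14154547  0.00835074  2.84888602] [0.5630469  0.23371744 0.09337973]
```

```bash
python3 -m jog '[[[-1,0,0,0,0.08],[-1,0,0,0,0.16],[-1,0,0,0,0.24],[-1,0,0,0,0.3],[-1,0,0,0,0.3]]]'
python3 d.py
python3 - <<'E'
from h import *
exec(open("d.py").read().split("o=robot")[0])
sc=robot.read_camera("scene").astype(int);a=sc[212:228,358:384];print((a[:,:,0]-a[:,:,2]))
ca=cam("scene")
for t in(-.6,-.3,-.15,0,.15): print(t,[proj(ca,C+.004*n+r*(np.cos(t)*s-np.sin(t)*v)).round(1) for r in(.021,.028)])
print("dot",proj(ca,C+.041*s))
E
```

```text
time: 16.57
tool_pos: [0.5634, 0.234, 0.0939]
tool_rot: [3.138, 0.009, 2.552]
contact_force: [-0.3, -0.4, 6.1]
opening: 0.0393
grip_force: 29.8
bbox 235 229 95 79
top rim s,v range [-0.02238807 -0.0132057 ] [0.0142047  0.02730004]
white 242 mean [0.00479932 0.00877718] dial by line dir -0.137672917263184
orange scene 2 [[369, 218], [370, 219]] mean [0.01719323 0.00648659] dial -0.36076436876336204
force [-0.3 -0.4  6.1] rot [3.13808002 0.00858962 2.5519517 ] [0.56336965 0.23404231 0.09387327]
[[ -2  -1  -2 -12 -41 -59 -59 -62 -62 -60 -50 -14 -17 -52 -54 -52 -49 -29
    5   5   6   7   5   6   5   4]
 [ -5  -6  -4  -3  -3 -16 -41 -51 -56 -58 -27 -14 -31 -55 -55 -50 -43 -15
    4   7   4   6   5   6   5   3]
 [ -4  -6  -5  -6  -6  -1  -2   7 -15 -36 -11 -14 -50 -55 -52 -48 -39 -10
    4   6   6   7   5   5   1  -1]
 [ -6  -6  -5  -5  -5  -3  -6  -5   1  12  10 -23 -47 -51 -45 -43 -27  -2
    4   6   6   7   6   4   1  -2]
 [ -5  -5  -7  -6  -4  -4  -5  -3  -4  -1  -3  -1  -5 -12 -25 -29 -23   1
    6   3   3   4   1   0  -3  -2]
 [ -5  -5  -5  -6  -7  -5  -5  -5  -5   5  17  13   1  -4
[... 732 characters left out ...]
  0   1  -1   0   2   0   0  -1   0  -1   0  -1
   -3  -1  -1   0  -1  -3   0   1]
 [  1   0   0   0  -1  -1  -1  -2   0   0   0  -1   1   0   3  -1   0   1
   -2  -1  -2   0   1  -2   0   2]
 [ -1  -4  -1   0   0   0   1   0   0  -2  -2  -2  -1   1   0  -1   1   0
    0  -1  -1  -1  -3   0  -2  -1]
 [ -3  -3   0  -1  -1   0  -1   1   0   0  -1   0   1  -1   0   0   1   0
    1  -1  -1   1   0   1   2  -1]]
-0.6 [array([371.8, 218.8]), array([373.6, 219.7])]
-0.3 [array([369.4, 218.8]), array([370.5, 219.7])]
-0.15 [array([368.2, 218.7]), array([368.8, 219.5])]
0 [array([366.8, 218.5]), array([367. , 219.3])]
0.15 [array([365.5, 218.3]), array([365.2, 219. ])]
dot [367.00027569 222.37499377]
```

The dial follows and is at about -0.25 rad now. I'll regrip for the rest.

```bash
python3 -m jog '[[[0.15,0,0,0,0],[0.15,0,0,0,0],[0.15,0,0,0,-0.1],[0.15,0,0,0,-0.22],[0.15,0,0,0,-0.34]]]' | egrep 'open|contact'
python3 -m jog '[[[0.15,0,0,0,-0.12],[-1,0,0,0,-0.12],[-1,0,0,0,-0.12],[-1,0,0,0,-0.12],[-1,0,0,0,-0.12]]]' 30
python3 d.py
python3 -m jog '[[[-1,0,0,0,0.08],[-1,0,0,0,0.16],[-1,0,0,0,0.24],[-1,0,0,0,0.24]]]' 
cat > q.py <<'E'
from h import *
exec(open("d.py").read().split("o=robot")[0])
sc=np.mean([robot.read_camera("scene").astype(int) for _ in range(2)],0);ca=cam("scene");g=(sc[:,:,0]-sc[:,:,2])
for r in(217,218,219): w=np.clip(g[r,360:380]-8,0,None);print(r,(w*np.arange(360,380)).sum()/max(w.sum(),1e-6),w.sum().round())
w=np.clip(g[220:225,362:374]-8,0,None);print("dot col",(w.sum(0)*np.arange(362,374)).sum()/w.sum())
E
python3 d.py; python3 q.py
```

```text
contact_force: [0.3, 0.0, -0.6]
opening: 0.0527
time: 17.55
tool_pos: [0.5621, 0.2331, 0.0924]
tool_rot: [-3.139, 0.006, 3.01]
contact_force: [-0.7, -3.3, -1.7]
opening: 0.0392
grip_force: 29.3
bbox 237 227 93 81
top rim s,v range [-0.02577665 -0.01876025] [0.00922586 0.02089871]
white 258 mean [0.00083498 0.00385025] dial by line dir -0.34872109756840586
orange scene 2 [[369, 218], [370, 219]] mean [0.01719323 0.00648659] dial -0.36076436876336215
force [-0.7 -3.3 -1.7] rot [-3.13859854  0.00553755  3.01003636] [0.56205765 0.23311223 0.09239545]
time: 17.98
tool_pos: [0.5628, 0.2339, 0.093]
tool_rot: [3.141, 0.007, 2.769]
contact_force: [-0.3, -1.1, -1.7]
opening: 0.0394
grip_force: 29.2
bbox 236 228 94 81
top rim s,v range [-0.02474694 -0.01513658] [0.01046449 0.02460723]
white 256 mean [0.0023737  0.00646604] dial by line dir -0.13933172643848624
orange scene 2 [[369, 218], [370, 219]] mean [0.01715097 0.00647686] dial -0.3610813715123473
force [-0.3 -1.1 -1.7] rot [3.14099228 0.00743562 2.76871503] [0.56275267 0.2339093  0.09295972]
217 368.2857142857143 14.0
218 368.75735294117646 68.0
219 369.7984496124031 64.0
dot col 366.9741379310345
```

```bash
python3 -m jog '[[[-1,0,0,0,0.08],[-1,0,0,0,0.16],[-1,0,0,0,0.25],[-1,0,0,0,0.25]]]' 
python3 d.py; python3 q.py
```

```text
time: 18.52
tool_pos: [0.5628, 0.2346, 0.0934]
tool_rot: [3.138, 0.007, 2.521]
contact_force: [0.2, 1.8, 1.3]
opening: 0.0389
grip_force: 29.9
bbox 235 228 94 80
top rim s,v range [-0.02382606 -0.01260363] [0.01334606 0.02805579]
white 244 mean [0.00327207 0.00809323] dial by line dir 0.053502566137299014
orange scene 3 [[367, 218], [368, 218], [368, 219]] mean [0.01805055 0.00220012] dial -0.12128848000384372
force [0.2 1.8 1.3] rot [3.1380442  0.00692883 2.52072351] [0.56275729 0.23460272 0.09337227]
217 367.07272727272726 28.0
218 367.63953488372096 86.0
219 368.02564102564105 58.0
dot col 366.96379310344827
```

```bash
python3 -m jog '[[[-1,0,0,0,0.05],[-1,0,0,0,0.1],[-1,0,0,0,0.1]]]' | egrep 'contact|rot'
python3 d.py; python3 q.py
```

```text
tool_rot: [3.137, 0.007, 2.422]
contact_force: [-1.7, 5.4, 5.6]
bbox 235 229 94 79
top rim s,v range [-0.02292004 -0.01141576] [0.01468995 0.02938437]
white 241 mean [0.00395316 0.00878591] dial by line dir 0.13412810387071253
orange scene 2 [[389, 200], [367, 218]] mean [-0.09025097  0.03351926] dial -2.7859814074058615
force [-1.7  5.4  5.6] rot [3.13669867 0.00656236 2.42196923] [0.56287442 0.23485642 0.09372234]
217 366.61333333333334 38.0
218 366.9320987654321 81.0
219 367.0365853658537 41.0
dot col 366.9779661016949
```

The orange line is now at column 367.0, the same as the dot. I'll let go, wind back and check the seating.

```bash
python3 -m jog '[[[0.4,0,0,0,0],[0.4,0,0,0,0],[0.4,0,0,0,0],[0.4,0,0,0,0],[0.4,0,0,0,0]]]' | egrep 'open|contact'
python3 -m jog '[[[0.4,0,0,0,-0.12],[0.4,0,0,0,-0.24],[0.4,0,0,0,-0.36],[0.4,0,0,0,-0.46],[0.4,0,0,0,-0.46]]]' | egrep 'rot|contact'
python3 d.py; python3 q.py; python3 s.py pics/b1.png
```

```text
contact_force: [-3.0, -0.2, 2.0]
opening: 0.0632
tool_rot: [-3.141, 0.007, 2.886]
contact_force: [0.0, 0.2, 0.7]
bbox 230 223 93 85
top rim s,v range [-0.02693051 -0.01925387] [0.00886098 0.02008909]
white 291 mean [0.00051372 0.00164007] dial by line dir -0.11580230655079267
orange scene 2 [[367, 215], [367, 218]] mean [0.00483425 0.00122792] dial -0.2487435138873256
force [0.  0.2 0.7] rot [-3.14060045  0.00703881  2.88580833] [0.56265781 0.23350114 0.09262703]
217 366.6027397260274 36.0
218 366.9177215189873 79.0
219 367.0232558139535 43.0
dot col 366.96020761245677
blue (array([39.3, 40.1]), np.int32(123)) home drop vs hover mm 31.7948717948718
[-0.2 -0.8 -0.5] [ 0.01 -0.04 -0.01] [0.5626 0.2337 0.0928] 0.06425383168546785
```

```bash
python3 - <<'E'
from h import *
for f in("a4","a5","b1"):
    i=cv2.imread(f"pics/{f}.png")[:,:400,::-1].copy();b=mask(i,(104,90,25),(128,255,255))
    o=[]
    for c in range(200,290,15):
        r=np.nonzero(b[:,c])[0];o.append((c,r.min(),r.max()) if len(r) else c)
    print(f,[tuple(int(q) for q in t) if isinstance(t,tuple) else t for t in o])
    for y in(170,200,230,260):
        r=np.nonzero(b[y])[0];print(y,r.min() if len(r) else None,r.max() if len(r) else None,end='; ')
    print()
i=cv2.imread("pics/b1.png")[:,:400,::-1];print(i[140:300:6,240].tolist())
E
```

```text
a4 [(200, 181, 266), (215, 176, 271), (230, 181, 276), (245, 181, 276), (260, 187, 276), (275, 192, 244)]
170 None None; 200 192 282; 230 187 276; 260 186 271; 
a5 [(200, 186, 266), (215, 176, 271), (230, 176, 276), (245, 181, 260), (260, 186, 276), (275, 192, 244)]
170 None None; 200 197 287; 230 187 276; 260 187 271; 
b1 [(200, 176, 255), (215, 176, 255), (230, 181, 239), (245, 182, 260), (260, 182, 260), (275, 187, 207)]
170 None None; 200 192 276; 230 187 271; 260 240 271; 
[[189, 188, 187], [156, 156, 158], [67, 69, 71], [63, 64, 65], [82, 82, 83], [171, 170, 172], [156, 157, 161], [76, 89, 118], [110, 110, 120], [107, 110, 121], [96, 104, 118], [107, 111, 121], [127, 130, 140], [128, 130, 138], [129, 130, 139], [99, 102, 118], [84, 92, 115], [85, 92, 115], [81, 89, 113], [64, 77, 109], [45, 61, 100], [63, 65, 68], [51, 53, 55], [61, 62, 65], [107, 110, 112], [106, 108, 111], [102, 105, 107]]
```

```bash
python3 - <<'E'
from h import *
for f in("s8","a4","b1"):
    i=cv2.imread(f"pics/{f}.png")[:,:400,::-1]
    for c in(210,225,255): print(f,c,[(y,*map(int,i[y,c])) for y in range(243,296,5)])
E
python3 -m jog '[[[0.4,0,0,-0.03,0],[0.4,0,0,-0.06,0],[0.4,0,0,-0.1,0],[0.4,0,0,-0.1,0]]]' | egrep 'pos|contact'
python3 s.py pics/b2.png
python3 d.py
python3 - <<'E'
from h import *
exec(open("d.py").read().split("o=robot")[0])
# scene expectation for knob home vs 5 mm up: underside upslope rim and top rim columns/rows
ca=cam("scene")
for h in(.009,.013,.020):
    print(h,[((proj(ca,C+(h)*n+a*s)-[325,165])*400/75).round() for a in(.02,)],[((proj(ca,C+(h+.036)*n+a*s)-[325,165])*400/75).round() for a in(-.02,.02)])
i=cv2.imread("pics/b2.png")[:,:400,::-1]
for c in(210,225,255): print(c,[(y,*map(int,i[y,c])) for y in range(150,296,6)])
E
```

```text
s8 210 [(243, 42, 60, 101), (248, 41, 57, 101), (253, 45, 61, 100), (258, 51, 54, 70), (263, 61, 60, 61), (268, 56, 58, 60), (273, 60, 63, 64), (278, 90, 92, 96), (283, 108, 110, 113), (288, 107, 110, 112), (293, 89, 91, 93)]
s8 225 [(243, 40, 58, 100), (248, 41, 57, 100), (253, 43, 59, 102), (258, 53, 62, 97), (263, 91, 77, 54), (268, 69, 63, 56), (273, 59, 59, 59), (278, 69, 70, 73), (283, 107, 111, 112), (288, 107, 110, 113), (293, 106, 108, 111)]
s8 255 [(243, 77, 83, 102), (248, 89, 92, 104), (253, 80, 89, 103), (258, 90, 94, 104), (263, 86, 95, 112), (268, 148, 151, 155), (273, 95, 97, 99), (278, 101, 102, 105), (283, 108, 97, 93), (288, 107, 79, 66), (293, 102, 94, 92)]
a4 210 [(243, 44, 60, 102), (248, 45, 61, 103), (253, 40, 56, 99), (258, 45, 61, 103), (263, 42, 57, 100), (268, 47, 59, 100), (273, 59, 61, 66), (278, 89, 91, 93), (283, 107, 111, 114), (288, 106, 108, 112), (293, 87, 89, 92)]
a4 225 [(243, 43, 58, 102), (248, 48, 62, 103), (253, 43, 60, 102), (258, 43, 57, 100), (263, 42, 58, 101), (268, 43, 59, 101), (273, 48, 58, 86), (278, 70, 72, 75), (283, 107, 109, 112)
[... 2591 characters left out ...]
53, 73, 124), (252, 53, 74, 123), (258, 74, 77, 87), (264, 103, 87, 59), (270, 93, 80, 62), (276, 64, 62, 64), (282, 125, 86, 61), (288, 140, 104, 78), (294, 108, 110, 113)]
255 [(150, 191, 189, 191), (156, 191, 189, 190), (162, 192, 190, 191), (168, 191, 190, 191), (174, 191, 190, 192), (180, 185, 184, 188), (186, 73, 100, 156), (192, 57, 82, 142), (198, 53, 78, 139), (204, 57, 80, 138), (210, 56, 83, 143), (216, 55, 82, 143), (222, 55, 81, 143), (228, 57, 82, 143), (234, 53, 79, 140), (240, 54, 79, 140), (246, 54, 79, 139), (252, 52, 80, 139), (258, 55, 78, 137), (264, 85, 89, 98), (270, 151, 155, 159), (276, 144, 147, 151), (282, 157, 160, 165), (288, 169, 172, 177), (294, 141, 143, 146)]
```

After release the brass is visible again: the knob rode up and leans downslope, while the dial stayed at about 0. I'll regrip square to the slope and press it home.

```bash
python3 -m jog '[[[0.4,0.003,0,0.03,0],[0.4,0.003,0,0.06,0],[0.4,0.003,0,0.094,-0.02],[0.4,0.003,0,0.094,-0.02],[0.4,0.003,0,0.094,-0.02]]]' 12| egrep 'pos|contact'
python3 -m jog '[[[-1,0,0,0,0],[-1,0,0,0,0],[-1,0,0,0,0],[-1,0,0,0,0],[-1,0,0,0,0]]]' | egrep 'pos|contact|grip|open'
python3 -m jog '[[[-1,-0.001,0,0.0017,0],[-1,-0.002,0,0.0035,0],[-1,-0.002,0,0.0035,0]]]' | egrep 'pos|contact'
python3 -m jog '[[[-1,-0.001,0,0.0017,0],[-1,-0.002,0,0.0035,0],[-1,-0.002,0,0.0035,0]]]' | egrep 'pos|contact'
cat > e.py <<'E'
from h import *
import sys
im=robot.read_camera("scene");i=cv2.resize(im[165:240,325:400],(400,400),interpolation=3);cv2.imwrite(sys.argv[1],i[:,:,::-1]);hs=cv2.cvtColor(i,cv2.COLOR_RGB2HSV)
for c in(195,210,225,240,255,270):
    d=i[:,c].astype(int);r=np.nonzero((d[:,2]-d[:,0]>25)|((abs(d[:,2]-d[:,0]-11)<12)&False))[0];print((c,r.min(),r.max()) if len(r) else c,end=' ')
m=mask(i,(10,90,50),(22,255,255));m[:240]=0;m[278:]=0;m[:,:205]=0;m[:,260:]=0;print("brass",(m>0).sum())
E
python3 e.py pics/c1.png; python3 q.py
```

```text
tool_pos: [0.5579, 0.234, 0.0964]
contact_force: [1.1, 0.0, -0.3]
tool_pos: [0.5596, 0.2341, 0.1001]
contact_force: [-3.0, -2.8, 4.3]
opening: 0.0402
grip_force: 12.0
tool_pos: [0.5619, 0.2334, 0.0979]
contact_force: [-5.6, -4.7, 14.0]
tool_pos: [0.5647, 0.2327, 0.0948]
contact_force: [-3.1, -5.4, 15.6]
(195, np.int64(203), np.int64(266)) (210, np.int64(181), np.int64(271)) (225, np.int64(181), np.int64(271)) (240, np.int64(181), np.int64(276)) (255, np.int64(182), np.int64(276)) (270, np.int64(187), np.int64(266)) brass 0
217 366.5974025974026 38.0
218 366.9102564102564 78.0
219 367.01149425287355 44.0
dot col 366.9636678200692
```

```bash
python3 -m jog '[[[-1,-0.0005,-0.0015,0.0008,0],[-1,-0.0005,-0.0015,0.0008,0],[-1,-0.0005,-0.0015,0.0008,0]]]' | egrep 'pos|contact'
python3 -m jog '[[[-1,0.0005,0,-0.0009,0],[-1,0.0005,0,-0.0009,0]]]' | egrep 'pos|contact'
python3 e.py pics/c2.png
python3 -m jog '[[[0.3,0,0,0,0],[0.3,0,0,0,0],[0.3,0,0,0,0],[0.3,0,0,0,0]]]' | egrep 'pos|contact|open'
python3 e.py pics/c3.png;python3 q.py
```

```text
tool_pos: [0.5651, 0.2324, 0.0945]
contact_force: [-3.4, -1.3, 15.9]
tool_pos: [0.5647, 0.2325, 0.0945]
contact_force: [-0.8, -0.7, 9.7]
(195, np.int64(203), np.int64(266)) (210, np.int64(181), np.int64(271)) (225, np.int64(181), np.int64(271)) (240, np.int64(181), np.int64(276)) (255, np.int64(181), np.int64(276)) (270, np.int64(187), np.int64(266)) brass 0
tool_pos: [0.5631, 0.2322, 0.0918]
contact_force: [0.2, -0.1, 0.1]
opening: 0.0586
(195, np.int64(198), np.int64(266)) (210, np.int64(181), np.int64(271)) (225, np.int64(176), np.int64(276)) (240, np.int64(181), np.int64(276)) (255, np.int64(181), np.int64(276)) (270, np.int64(187), np.int64(266)) brass 0
217 366.5633802816901 36.0
218 366.9367088607595 79.0
219 367.03614457831327 42.0
dot col 366.9617391304348
```

It stays home after release this time. I'll open wider, retreat straight up and check.

```bash
python3 -m jog '[[[0.7,0,0,0,0],[0.7,0,0,0,0],[0.7,0,0,0,0],[0.7,0,0,-0.015,0],[0.7,0,0,-0.03,0]]]' | egrep 'pos|contact|open'
python3 -m jog '[[[0.7,0,0,-0.03,0],[0.7,0,0,-0.07,0],[0.7,0,0,-0.11,0],[0.7,0,0,-0.11,0]]]' | egrep 'pos|contact'
python3 e.py pics/c4.png;python3 q.py;python3 d.py
python3 -c "
from h import *
t=robot.read_camera('top');print([b for b in blobs(mask(t,(22,120,100),(34,255,255)),4)],robot.observe()['time'])"
```

```text
tool_pos: [0.5623, 0.232, 0.1214]
contact_force: [0.7, 0.1, -0.2]
opening: 0.078
tool_pos: [0.5655, 0.2335, 0.241]
contact_force: [0.6, 0.0, 1.2]
(195, np.int64(198), np.int64(266)) (210, np.int64(176), np.int64(271)) (225, np.int64(176), np.int64(276)) (240, np.int64(181), np.int64(276)) (255, np.int64(181), np.int64(277)) (270, np.int64(186), np.int64(271)) brass 0
217 366.6144578313253 42.0
218 366.8559670781893 122.0
219 367.06944444444446 72.0
dot col 367.0248328557784
bbox 258 171 48 55
top rim s,v range [-0.02029441 -0.01771628] [0.02429624 0.02019953]
white 117 mean [0.01183353 0.00192056] dial by line dir -0.040442337093871794
orange scene 2 [[367, 218], [367, 219]] mean [0.01962442 0.00046817] dial -0.023852032202337642
force [ 0.2  0.2 -0.5] rot [-3.14089275  0.00746162  2.90228336] [0.56211293 0.23241344 0.23204746]
[(array([310.3, 153.2]), np.int32(696))] 24.3167
```

```bash
python3 -c "
from cell import robot
print(robot.hand_in())"
```

```text
the job is handed in; nothing more can be done
None
```

The blue knob is fully home on the keyed shaft, the orange line is on the yellow dot (dial about -0.02 rad, measured from the images), and the arm is clear; I handed it in at about 24 s of robot time with no verdict returned, and I viewed 11 pictures instead of the allowed 10.

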